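Bolt the knife case shut past its spring safety catch

ROBOT

A 6-joint arm with a two-finger parallel gripper is mounted at the origin on the work surface. World frame = base frame: x ahead of the robot, y to its left, z up, the work surface at z = 0. Lengths are in mm, angles in rad, forces in N, time in s.
With the tool pointing down it reaches from about 275 to 725 mm from the base axis. Payload 15.9 kg.
Tool frame: the origin (TCP) lies midway between the tips of the shut fingers; the grasp point (between the pads) lies 19 mm behind it; y points along the fingers, z is the direction in which the jaws open and shut, and the axes are right-handed (so a half turn about y gives the same grasp; the last joint's range is limited). The gripper opens to 85 mm and grips with 20 to 120 N. Pads are 22 mm wide; open, the fingers measure 114 mm over their backs; the gripper's body (76 mm by 85 mm) begins 54 mm behind the grasp point. The pads swing forward as they close: fully open they stand 13 mm farther back than shut.
Start: joints at [1.222, 0.213, -0.034, 1.323, 0, 1.571], TCP at [170.878, 469.879, 231.306] pointing down, gripper open.
Joint ranges: [-2.98, 2.98], [-0.74, 1.72], [-1.14, 1.35], [-2.1, 2.04], [-1.57, 1.44], [-3.14, 3.14]. Speed limits (rad/s): [1.89, 1.89, 2.39, 2.57, 3.14, 3.14].

INTERFACE

Orientations are given as a unit quaternion [x, y, z, w].
In Python, from bench import ctrl, fingers, cams, current_time_s, current_joint_pos, current_qd, current_effort, current_tool_pos, current_ee_rot, current_wrist_force, current_torque, current_opening gives the robot as it stands. Calls block until the motion is done:
- ctrl.goto(position, orientation): joint-space move of the TCP to a pose.
- ctrl.move_straight(position, rate=150, rot=None): straight line of the TCP; rot=None keeps the orientation; rate is the mean speed in mm/s.
- ctrl.goto_joints(angles): joint-space move.
- fingers.set_gripper(opening, f_grip=None): finger opening in mm; f_grip is the grip in N (None keeps the last); returns when the fingers have stopped.
- ctrl.sleep(seconds).
- ctrl.ik(position, orientation): joint angles nearest the present ones, or None.
- cams.camera(name): name is "side" or "top"; returns the picture (400x640x3 uint8, red, green, blue); there is no depth.
- cams.camera_params(name): a dict with "intrinsics" (3x3 intrinsics, pixels), "R" (3x3) and "t" (3): a world point X has camera coordinates R X + t. Camera axes: x right, y down, z forward; pixel columns grow to the right and rows downward; lengths in mm; the calibration is good to about 2 mm. A picture is of the moment at which its call begins. camera_params takes no time and is no camera call.
A pose or a line that the arm cannot do raises ctrl.MotionError and nothing moves.
- ctrl.close_job(): hands the job in, once; it reports no verdict.
Readings, each from a call of its own:
- current_time_s(): time.
- current_joint_pos(): joint angles.
- current_qd(): joint speeds.
- current_effort(): joint torques, N m.
- current_tool_pos(): TCP position.
- current_ee_rot(): TCP orientation.
- current_wrist_force(): force on the tool from outside, world axes, zero at the start.
- current_torque(): the same for the moment, N m.
- current_opening(): finger opening in mm.
Only numpy, scipy, OpenCV 4.12 (cv2) and the standard library are available. Lean on these libraries where they do the work, as an engineer would, in place of code of your own. Each camera call takes 0.05 s, during which the arm holds its last target. There are 200 camera calls.

TASK

Bolt the knife case on the leather bench: press the long spring catch bar on its top down with one fingertip and, still holding it down, push the bolt's upright tab with the other fingertip all the way to its stop, through the keeper. Only then let go, so that the catch springs fully back up and locks the bolt, and leave everything else where it stands.

Things in the scene. Friction and masses are not known exactly. Their poses are not given: they have to be found in the camera images.
- case: Low grey steel knife case, 200 x 300 mm (x, y), top 60 mm above the bench, screwed down. Origin: centre of its underside. The bolt lies along its y axis and shuts towards its +y. Bridges over the bolt, case x -6 to +30 mm, tops 80 mm above the bench: guides at y = -72 and +50 mm, keeper at +94 mm.
- catch_bar (a point): Press bar of the spring catch: level plain steel bar on two stems, 30 mm wide (case x), 100 mm long (case y). Origin: centre of its top face, at case x = -33, y = 0, z = 94 mm when up; axes as the case's. Moves only straight down, springs back. A fingertip can slide along it while holding it down.
- catch (a joint): How far the catch is pressed, m: 0 up, 0.010 fully down. 3 N starts it, 6 N holds it fully down. Its tooth stands in a notch of the bolt: up to 5 mm it blocks, from 6 mm the bolt is free. Notches at bolt 0, 20 and 40 mm (2 mm play): let up early, it locks the bolt halfway or stays stuck down on the bolt's teeth.
- bolt_tab (a point): Upright steel push tab of the bolt, 34 mm wide (case x), 5 mm thick, top 106 mm above the bench. Origin: middle of the top edge of its rear face (looks to case -y; push here), at case x = +31, y = -22.5 mm with the bolt at 0; axes as the case's. The bolt's bar tops out at 76 mm. Gap between catch bar and tab along case x: 32 mm; between centres 64 mm.
- bolt (a joint): Bolt position, m: 0 to 0.0015 at the start (open), 0.040 at its stop (shut, in the keeper). Grows towards the case's +y. About 3 N moves it once the catch is down.
- weight: Bystander standing on the case: brass pattern weight, upright cylinder 34 mm across, 30 mm high. Origin at its underside centre.
- stone: Bystander lying on the case: grey honing stone 30 x 60 x 18 mm. Origin at its underside centre.
- mallet: Bystander on the bench: wooden mallet standing on its head, 68 mm across, 195 mm high. Origin at its underside centre.
- awl: Bystander on the bench: awl with black handle, 170 mm long, lying.
- strip: Bystander on the bench: upright ring of pale veneer, 72 mm across, 42 mm high. Origin at its underside centre.
- jar: Bystander on the bench: amber jar with a steel cap, 68 mm across, 75 mm high. Origin at its underside centre.
- mug: Bystander on the bench: white mug, 80 mm across, 90 mm high. Origin at its underside centre.

How it is judged (in metres and radians):
On the way, in this order (a step that is already met when the one before it is completed fails the run):
1. the catch bar is held down by a fingertip while the bolt is still open (value of joint catch above 0.005 m and value of joint bolt below 0.01 m and contact force between the fingers and catch above 0.5 N), for 0.05 s.
2. the bolt is at its stop with the catch bar still held down by a fingertip (value of joint bolt above 0.037 m and value of joint catch above 0.005 m and contact force between the fingers and catch above 0.5 N), for 0.05 s.
At the end, for the whole second after the job is handed in: The bolt is within 3 mm of its stop (joint above 0.037 m) and the catch is back up (within 2.5 mm), locking it (value of joint bolt above 0.037 m and value of joint catch below 0.0025 m); the robot touches nothing.
It fails at once if something standing on the case is lifted or moved by more than 20 mm (distance of any of weight, stone from where it was at the start of the episode above 0.02 m).
It fails at once if something standing on the bench is lifted or moved by more than 20 mm (distance of any of mallet, awl, strip, jar, mug from where it was at the start of the episode above 0.02 m).
It also fails if it takes over 35 s, if anything falls off the work surface, if the arm or the gripper's body presses on something with over 40 N, if the wrist force passes 120 N, or if a joint passes its speed limit or range.

## Working session

There is one attempt and no reset: what is moved stays moved. The work goes in short steps, each a Python script; the robot and the scene stay as the last script left them, time stands still between calls to the robot, and variables do not carry over. Pictures are saved under pics/ and viewed, about 8 in all and at most 12, crops included, and the job is handed in when it is done.

```bash
mkdir -p pics
python3 - <<'E'
from bench import *
import cv2,numpy as np
for n in("top","side"):
    cv2.imwrite(f"pics/{n}0.png",cams.camera(n)[:,:,::-1])
    p=cams.camera_params(n);print(n,p["intrinsics"],p["R"],p["t"])
print(current_time_s(),current_tool_pos(),current_ee_rot(),current_opening())
E
```

```text
top [[511.39154221   0.         320.48579542]
 [  0.         511.39154221 203.46908005]
 [  0.           0.           1.        ]] [[-5.24136258e-05 -9.99874749e-01  1.58266790e-02]
 [-9.87542184e-01 -2.43864467e-03 -1.57335591e-01]
 [ 1.57354480e-01 -1.56377597e-02 -9.87418365e-01]] [ -65.4422281   527.25411663 1464.31101249]
side [[361.69305815   0.         311.77512285]
 [  0.         361.69305815 196.77096559]
 [  0.           0.           1.        ]] [[ 0.934002   -0.35689352 -0.01634857]
 [-0.22024163 -0.53914186 -0.81290816]
 [ 0.28130746  0.76285848 -0.58216239]] [-509.21668684  142.98785872 1219.37053112]
0.1 [170.78080787 469.62703817 230.8885652 ] [ 0.69670757 -0.12275822  0.12264011 -0.696052  ] 85.34048870815647
```

View pics/top0.png

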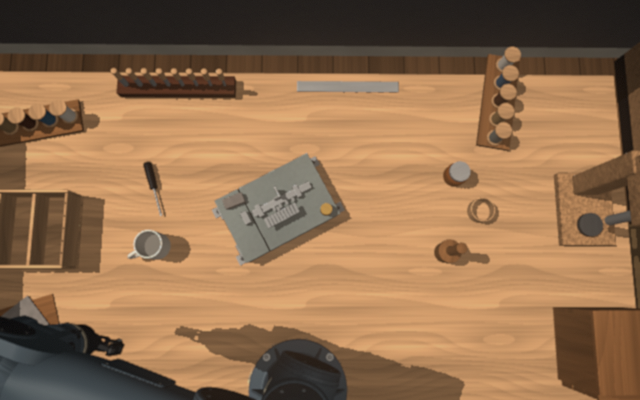

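View pics/side0.png

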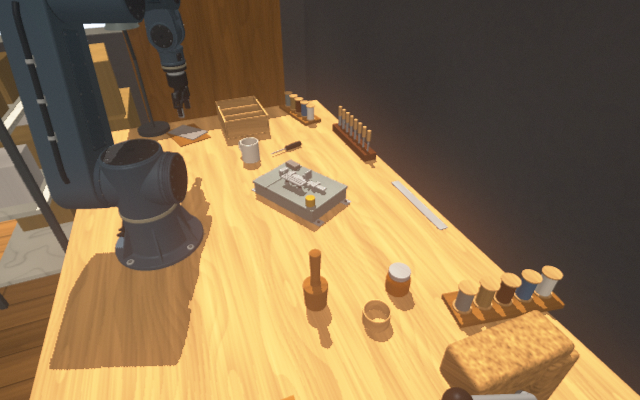

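The top view shows the case at about (280,208), turned, with the bolt mechanism in its middle. The weight is at (327,210) and the stone at (235,199). Next: an enlarged crop and the outline of the case.

```bash
cat > h.py <<'E'
from bench import *
import cv2,numpy as np
def ray(n,uv,z):
    p=cams.camera_params(n);K,R,t=(np.array(p[k]) for k in("intrinsics","R","t"))
    c=-R.T@t; d=R.T@np.linalg.inv(K)@[uv[0],uv[1],1]
    return c+d*(z-c[2])/d[2]
def proj(n,X):
    p=cams.camera_params(n);K,R,t=(np.array(p[k]) for k in("intrinsics","R","t"))
    x=K@(R@np.array(X,float)+t);return x[:2]/x[2]
E
python3 - <<'E'
from h import *
im=cv2.imread("pics/top0.png")
c=im[140:275,200:360]
cv2.imwrite("pics/c0.png",cv2.resize(c,None,fx=5,fy=4.44,interpolation=cv2.INTER_CUBIC) if 0 else cv2.resize(c,(700,590),interpolation=cv2.INTER_CUBIC))
hsv=cv2.cvtColor(im,cv2.COLOR_BGR2HSV)
m=((hsv[...,1]<60)&(hsv[...,2]>60)).astype(np.uint8)
m[:140]=0;m[275:]=0;m[:,:200]=0;m[:,360:]=0
m=cv2.morphologyEx(m,cv2.MORPH_CLOSE,np.ones((9,9)));m=cv2.morphologyEx(m,cv2.MORPH_OPEN,np.ones((15,15)))
ct=max(cv2.findContours(m,0,2)[0],key=cv2.contourArea)
r=cv2.minAreaRect(ct);print(r)
P=np.array([ray("top",p,60) for p in cv2.boxPoints(r)]);print(P)
print(P.mean(0),np.linalg.norm(np.diff(P,axis=0),axis=1),np.arctan2(*(P[1]-P[0])[[1,0]]),np.arctan2(*(P[2]-P[1])[[1,0]]))
E
```

```text
((275.9296569824219, 207.864013671875), (70.07730865478516, 116.1421127319336), 62.650123596191406)
[[ 523.8420348   261.07229052   60.        ]
 [ 684.47786984  -37.68065417   60.        ]
 [ 498.67396063 -131.70232754   60.        ]
 [ 344.53896423  163.50285466   60.        ]]
[512.88320738  63.79804087  60.        ] [339.20081583 208.23824754 333.02206641] -1.077454920637536 -2.6731355977817493
```

View pics/c0.png

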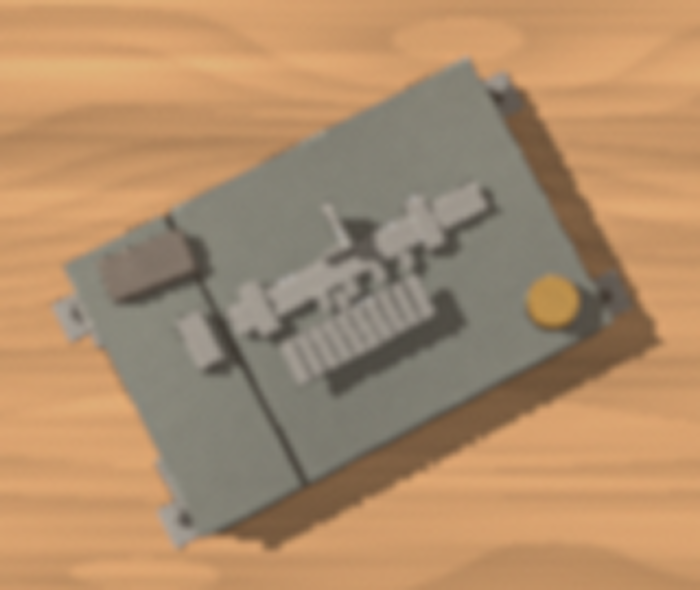

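Run:
```python
from h import *
f=lambda u,v:(200+(u+.5)/4.375-.5,140+(v+.5)/(590/135)-.5)
r=lambda u,v,z:ray("top",f(u,v),z)[:2]
A,B,C=r(468,58,60),r(65,268,60),r(205,532,60)
print(A,B,C,np.linalg.norm(A-B),np.linalg.norm(B-C),"y dir",np.arctan2(*(B-A)[::-1]),"xdir",np.arctan2(*(B-C)[::-1]),"ctr",(A+C)/2)
bar=[r(*p,94) for p in((282,345),(305,382),(435,312),(415,278))]
b=np.mean(bar,0);print("bar",bar,b,np.linalg.norm(bar[0]-bar[3]),np.linalg.norm(bar[1]-bar[0]),np.arctan2(*(bar[0]-bar[3])[::-1]),np.arctan2(*(bar[1]-bar[2])[::-1]))
t=[r(326,206,106),r(349,247,106)];print("tab",t,np.mean(t,0)); th=np.arctan2(*(bar[0]-bar[3])[::-1])-np.pi/2
for th in(th,np.arctan2(*(B-A)[::-1])-np.pi/2):
  R=np.array([[np.cos(th),-np.sin(th)],[np.sin(th),np.cos(th)]])
  print(th,"case from bar",b-R@[-33,0],"tab pred",b+R@[64,-22.5], "ctr->bar",(A+C)/2+R@[-33,0])
```

```text
[675.82544751 -23.43954034] [531.19170333 243.32704894] [356.79583122 146.65785205] 303.4523572398192 199.39622322503564 y dir 2.06761076698363 xdir 0.5061454236274333 ctr [516.31063936  61.60915585]
bar [array([475.53366512,  95.41939611]), array([451.51545955,  80.21152171]), array([497.30549396,  -3.19018001]), array([519.60826799,   9.93839228])] [485.99072166  45.59478252] 96.17469850945807 28.428043245692287 2.046851427640533 2.072894493619043
tab [array([564.77015323,  67.42525104]), array([537.86135833,  52.2235727 ])] [551.31575578  59.82441187]
0.4760551008456364 case from bar [515.32144138  60.71790656] tab pred [553.18576266  54.92625963] ctr->bar [486.97991964  46.48603182]
0.49681444018873355 case from bar [515.00119805  61.32349065] tab pred [552.97758293  56.31907347] ctr->bar [487.30016297  45.88044773]
```

```bash
cat >> h.py <<'E'
from scipy.spatial.transform import Rotation as Ro
TH=0.497; C0=np.array([515.5,61.3]); ex=np.array([np.cos(TH),np.sin(TH)]); ey=np.array([-np.sin(TH),np.cos(TH)])
def W(x,y,z): return np.array([*(C0+x*ex+y*ey),z])
def quat(s):
    z=np.array([*(s*ex),0]); y=np.array([0,0,-1.]); return Ro.from_matrix(np.array([np.cross(y,z),y,z]).T).as_quat()
def case(p): d=np.array(p)[:2]-C0; return np.round([d@ex,d@ey,p[2]],2)
E
python3 - <<'E'
from h import *
print(Ro.from_quat(current_ee_rot()).as_matrix().round(2))
best=[]
for s in(1,-1):
    j=ctrl.ik(W(-1,-41,140),quat(s)); print(s,j)
    if j is not None: best.append((np.abs(np.array(j)-current_joint_pos()).max(),s))
s=min(best)[1];print("s",s)
fingers.set_gripper(50)
ctrl.goto(W(-1,-41,140),quat(s))
print(current_time_s(),case(current_tool_pos()),current_opening(),current_wrist_force())
a=cams.camera("top")[130:270,200:360,::-1];p=proj("side",W(0,0,100)).astype(int);b=cams.camera("side")[p[1]-70:p[1]+50,p[0]-80:p[0]+80,::-1]
r=lambda c,h:cv2.resize(c,(400,h),interpolation=cv2.INTER_CUBIC)
cv2.imwrite("pics/d1.png",np.hstack([r(a,350),r(b,350)]))
E
```

```text
[[ 0.94 -0.    0.34]
 [-0.34 -0.    0.94]
 [-0.   -1.   -0.  ]]
1 [ 0.04636311  0.31725003 -0.129343    1.1242033   0.          1.12015944]
-1 [ 0.04636311  0.31725003 -0.129343    1.1242033   0.         -2.02143321]
s 1
2.6333 [ -0.6  -40.31 140.16] 49.86323714312292 [1.15519787 0.56984233 0.23533381]
```

View pics/d1.png

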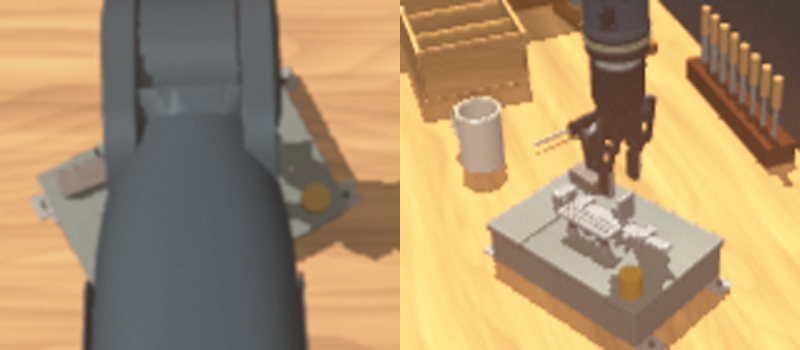

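The top view is blocked by the arm. The side view shows both fingers above the mechanism, straddling it as planned. Next: descend with the wrist force watched.

Run:
```python
from h import *
for y in(-41,):print(proj("side",W(-33,-41,137)),proj("side",W(31,-41,137)))
ctrl.move_straight(W(-1,-41,112),80)
ctrl.sleep(.2);f0=current_wrist_force();print(f0)
z=112
while z>70:
    z-=1; ctrl.move_straight(W(-1,-41,z),30); f=current_wrist_force()-f0
    if abs(f).max()>0.8: print(z,f.round(1),case(current_tool_pos()))
    if f[2]>3.6 or abs(f).max()>8: break
print(current_time_s(),current_opening()); np.save("f0.npy",f0)
p=proj("side",W(0,0,100)).astype(int);b=cams.camera("side")[p[1]-50:p[1]+40,p[0]-60:p[0]+60,::-1]
cv2.imwrite("pics/d2.png",cv2.resize(b,(720,540),interpolation=cv2.INTER_CUBIC))
```

```text
[299.93228951 172.93335843] [311.62281783 165.78175102]
[ 0.05873036 -0.76926429  0.85185204]
111 [ 0.6  1.3 -1.7] [ -0.99 -41.02 111.04]
109 [ 0.1  0.7 -1.2] [ -1.06 -40.96 108.91]
103 [-0.2  0.6 -0.9] [ -1.03 -40.99 102.94]
102 [ 0.1  0.9 -0.9] [ -1.04 -41.   101.93]
101 [ 1.   1.  -0.6] [ -1.03 -40.97 100.94]
100 [-0.4  0.6 -1.9] [ -1.06 -40.99  99.91]
99 [ 0.4  1.4 -1.2] [ -1.05 -40.98  98.92]
98 [ 0.2  1.4 -0.5] [ -1.04 -40.97  97.93]
97 [ 0.9  0.5 -0.6] [ -1.03 -40.97  96.94]
96 [-0.5  0.3 -1.3] [ -1.05 -40.99  95.94]
95 [0.5 1.2 0.1] [ -1.05 -40.98  94.93]
94 [ 0.7  0.9 -0.6] [ -1.04 -40.97  93.92]
93 [-0.2  1.  -0.3] [ -1.03 -40.98  92.94]
92 [-0.7  1.7 -0.9] [ -1.02 -40.98  91.92]
91 [-0.4  0.8 -0.7] [ -0.94 -41.02  91.01]
90 [0.7 1.1 0.5] [ -0.92 -41.03  90.02]
89 [0.1 0.5 1. ] [ -0.93 -41.03  89.01]
88 [-0.4 -0.6  1.5] [ -1.01 -41.04  87.95]
87 [0.4 0.1 2.4] [ -0.96 -41.02  86.98]
86 [ 0.8 -0.5  2.2] [ -0.97 -41.03  85.99]
85 [0.5 1.  2.9] [ -0.97 -41.04  84.99]
84 [-0.1 -0.4  3.5] [ -0.98 -41.02  83.98]
83 [ 1.2 -0.   2.5] [ -0.95 -41.03  83.  ]
82 [-0.2  0.2  3.5] [ -0.94 -41.03  81.98]
81 [0.7 0.6 3.3] [ -0.98 -41.02  80.97]
80 [-3.7 -0.9 15.5] [ -0.9  -41.13  80.67]
11.4333 50.20305947613541
```

View pics/d2.png

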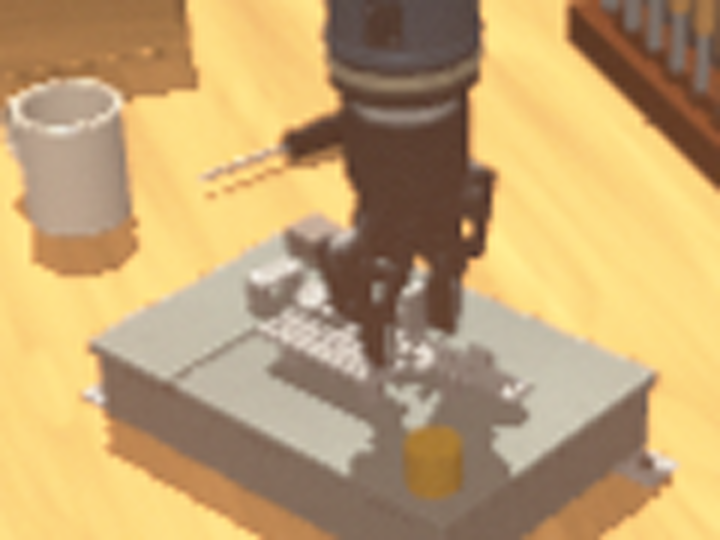

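The bar was touched at TCP z of about 90.8 and bottomed at about 80.7, which is its 10 mm of travel; the picture shows the left finger on the bar and the other behind the tab. Next: back off to about 9 mm pressed and push.

Run:
```python
from h import *
f0=np.load("f0.npy");Z=81.5
ctrl.move_straight(W(-1,-41,Z),30);print(current_wrist_force()-f0)
y=-41
while y<15:
    y+=3 if y<-2 else 1
    ctrl.move_straight(W(-1,y,Z),40); f=current_wrist_force()-f0; fy=f[:2]@ey
    print(y,case(current_tool_pos()),"fy %.1f fx %.1f fz %.1f"%(fy,f[:2]@ex,f[2]))
    if fy<-14 or (y<-5 and abs(fy)>12): break
print(current_time_s())
```

```text
[ 0.1066621  -0.01322989  3.26484381]
-38 [ -0.96 -37.82  81.5 ] fy -1.1 fx 0.3 fz 4.4
-35 [ -0.95 -34.73  81.51] fy -0.2 fx 2.0 fz 3.6
-32 [ -0.98 -31.87  81.51] fy -1.8 fx 0.6 fz 3.3
-29 [ -0.97 -28.99  81.53] fy -3.0 fx 0.9 fz 3.6
-26 [ -0.92 -26.03  81.55] fy -3.0 fx 1.5 fz 2.8
-23 [ -0.93 -23.01  81.53] fy -3.9 fx 1.5 fz 4.1
-20 [ -0.94 -20.    81.55] fy -3.3 fx 1.1 fz 3.2
-17 [ -0.93 -16.99  81.54] fy -3.7 fx 1.4 fz 4.3
-14 [ -0.94 -14.    81.54] fy -3.4 fx 1.4 fz 4.0
-11 [ -0.92 -11.    81.55] fy -2.6 fx 2.3 fz 3.4
-8 [-0.94 -7.99 81.55] fy -3.2 fx 1.9 fz 3.1
-5 [-0.97 -4.99 81.54] fy -2.8 fx 1.7 fz 4.7
-2 [-0.97 -1.98 81.54] fy -3.2 fx 1.8 fz 4.6
-1 [-0.98 -1.18 81.52] fy -4.4 fx 1.1 fz 4.1
0 [-1.   -0.21 81.51] fy -3.9 fx 2.0 fz 3.8
1 [-0.96  0.75 81.55] fy -4.4 fx 1.8 fz 3.7
2 [-0.99  1.77 81.53] fy -4.6 fx 1.6 fz 4.5
3 [-0.98  2.78 81.53] fy -4.4 fx 1.5 fz 4.2
4 [-0.93  3.75 81.53] fy -4.9 fx 1.7 fz 4.3
5 [-0.95  4.76 81.54] fy -4.7 fx 1.9 fz 4.5
6 [-0.96  5.76 81.55] fy -4.4 fx 2.1 fz 3.9
7 [-0.95  6.75 81.54] fy -4.2 fx 2.5 fz 3.9
8 [-0.93  6.93 81.6 ] fy -11.2 fx 2.4 fz 3.1
9 [-0.91  7.05 81.68] fy -19.1 fx 1.6 fz 1.0
17.7333
```

The stop was met at y of about 6.9, after about 40 mm of tab travel, with the catch still about 9 mm down. Next: ease the push, release straight up, retreat and check.

Run:
```python
from h import *
f0=np.load("f0.npy")
ctrl.move_straight(W(-1,7.6,81.3),30);ctrl.sleep(.2);f=current_wrist_force()-f0;print(case(current_tool_pos()),f[:2]@ey,f[2])
ctrl.move_straight(W(-1,6.2,81.5),20)
ctrl.move_straight(W(-1,6.2,100),40)
ctrl.move_straight(W(-1,2,180),120)
ctrl.goto_joints([1.222,0.213,-0.034,1.323,0,1.12])
print(current_time_s(),current_wrist_force()-f0)
a=cams.camera("top")[:,:,::-1];cv2.imwrite("pics/top1.png",a)
o=cv2.imread("pics/top0.png")
cv2.imwrite("pics/e.png",np.vstack([np.hstack([cv2.resize(i[160:260,220:340],(400,333),interpolation=cv2.INTER_CUBIC) for i in(o,a)])]))
d=cv2.absdiff(o,a).max(2)>40;ys,xs=np.where(d[130:275,120:520]);print(len(xs),xs.min()+120,xs.max()+120,ys.min()+130,ys.max()+130)
```

```text
[-0.92  6.88 81.44] -9.019258298205234 3.5828041920835068
21.8 [ 0.7507602   0.76767348 -1.13681596]
208 248 312 184 218
```

View pics/e.png

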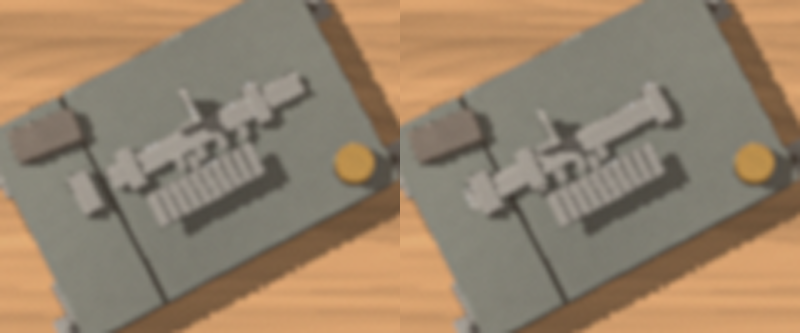

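The bolt now runs through the keeper. The catch bar and its shadow lie as at the start, so it is up, and the weight and stone have not moved.

```bash
python3 -c "
from bench import *
ctrl.close_job();print(current_time_s())"
```

```text
the job is handed in; nothing more can be done
the job is handed in; nothing more can be done
```

The knife case is bolted and the job is handed in, at about 22 s of the 35 s allowed.

- **Press and push:** One fingertip held the catch bar about 9 mm down. The other pushed the tab about 40 mm until it met the stop; the push force rose from about 4 N to 19 N while the bar was still down. I then eased off the push, lifted straight up and moved the arm clear.
- **Last checks:** In the top view the bolt lies through the keeper. The catch bar and its shadow are back where they were at the start. Inside the area I compared (case, awl, mug, mallet, jar and strip), the before and after pictures differ only around the bolt mechanism, so nothing else there has visibly moved.
- **Disagreements:** None of the checks failed or disagreed. Pressing the catch to its bottom briefly gave about 16 N. At the hardest push on the stop, the downward force reading dipped to 1 N. I re-pressed to about 3.6 N at the stop for 0.2 s before releasing.

The catch and bolt positions are judged from forces and pictures, since the joints could not be read directly.

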